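# Gauge the land of a pump block and record it

### The job

Take the height gauge out of its slanted rest and lower it gently over the stepped block on the grey plate, so that it stands upright with both legs flat on the plate and its sprung foot rests on the block's raised middle land. Let go of it, and only then press the key on the white reader box to record the height. Leave the gauge standing there, and do not shift the block, the flat strip or the rod in its carrier.

Things in the scene. Friction and masses are not known exactly. Their poses are not given: they have to be found in the camera images.
- gauge_grip (a point): Grip point of the height gauge (loose, 0.28 to 0.48 kg): on its centre line 110 mm above its soles, in its square aluminium column, 30 x 30 mm, from 52 to 130 mm above the soles (black cap to 134). Grasp the column's own +y and -y faces. z points up the column, away from the soles. It starts leaning, z 35 degrees from vertical, in the slanted rest.
- gauge_sole (a point): Point on the gauge's centre line level with the soles of its two steel legs (origin of the gauge, same axes as the grip point). The legs stand at +y and -y, each 36 mm long (x) and 14 mm wide, centred 33 mm from the middle: 52 mm free between them, 80 mm over all, 42 mm free under the bridge that joins them.
- gauge: The whole gauge, bare metal; origin level with the soles, as gauge_sole. A black readout box, 46 mm wide, 56 to 88 mm above the soles, projects from the column to 27 mm on the +x side, clear of fingers that close along y.
- rest: Fixed slanted metal rest, 130 x 100 mm foot; origin under it on the bench, z up. It may stand left or right of the plate. The gauge's soles sit 50 mm above the origin; the column leans towards the rest's -x, roughly to the robot. A back plate supports its lower 60 mm, cheeks 5 mm outside the legs are 16 mm high, the column is free: draw the gauge out along its own z.
- foot (a joint): Reading of the gauge in metres: how far its sprung foot is pushed up above the level of the soles. 0 = level with the soles (start), 0.036 = stop. The spring pushes down with 0.75 N at 0 and about 1.4 N at 24 mm, less than the gauge's weight, so the gauge stays seated when let go.
- foot_tip (a point): Centre of the underside of the gauge's sprung foot, a 12 mm disc on a thin stem, in the middle between the legs.
- block_land (a point): Centre of the top of the stepped steel block's raised land, 24 mm above the plate. Loose, 0.32 kg, 70 mm long (x), 30 mm wide (y), 16 mm high, the land in its middle 24 mm long by the full 30 mm width. z up. It lies at any of three places on the plate, about 115 mm apart. The gauge goes over it with one leg beside each long side, either way round.
- strip_center (a point): Centre of the flat steel strip, 85 x 22 x 6 mm, loose on the plate. Not to be shifted.
- rod_center (a point): Centre of the steel rod (16 mm thick, 90 mm long, along x) in its loose aluminium carrier (40 x 34 mm, top of the rod 30 mm above the plate). Not to be shifted.
- plate: Fixed grey surface plate, 270 mm (x) by 370 mm (y), 20 mm thick; origin at the centre of its underside on the bench, so its top is at height 20 mm.
- record_key_top (a point): Centre of the top of the round grey push key (28 mm across) on the fixed white reader box (110 x 85 mm, 36 mm high, dark screen on top). Pressed straight down. The box stands at the end of the plate opposite the gauge's rest.
- record_key (a joint): Travel of the key in metres: 0 up, 0.006 fully down (needs 5 N); it springs back when let go.

How it is judged:
By the outcome, as a careful person would: the job done as asked, in the order asked, and still so for the second after the job is handed in, with the robot touching nothing.
It also fails if it takes over 51 s, if anything falls off the work surface, if the arm or the gripper's body presses on something with over 40 N, if the wrist force passes 120 N, or if a joint passes its speed limit or range.

### The arm

A 6-joint arm with a two-finger parallel gripper is mounted at the origin on the work surface. World frame = base frame: x ahead of the robot, y to its left, z up, the work surface at z = 0. Lengths are in mm, angles in degrees, forces in N, time in s.
With the tool pointing down it reaches from about 300 to 850 mm from the base axis. Payload 4.2 kg.
Tool frame: the origin (TCP) lies on the centre line of the jaws, within the pads' length; the fingertips stand 14 mm ahead of it and the grasp point (between the pads) lies 5 mm behind it (env.finger_overhang is the z of the fingertips in the tool frame, in mm); z points along the fingers, y is the line along which they close (so a half turn about z gives the same grasp; the last joint's range is limited). The gripper opens to 91 mm and grips with 3 to 60 N. Pads are 32 mm wide; open, the fingers measure 118 mm over their backs; the gripper's body (76 mm by 178 mm) begins 60 mm behind the grasp point.
Start: joints at [73.51, 18.312, 89.639, -0, 72.044, -1.146], TCP at [152.152, 554.519, 227.976] pointing down, gripper open.
Joint ranges: [-177.97, 177.97], [-48.28, 115.42], [12.27, 149.76], [-77.06, 257.06], [2.81, 150.46], [-146.56, 146.56]. Speed limits (degrees/s): [147.25, 147.25, 180, 180, 180, 180].

### API

Orientations are given as [roll, pitch, yaw] about the fixed x, y, z axes, in that order (R = Rz(yaw) Ry(pitch) Rx(roll)).
In Python, from workcell import sensors, viewer, env gives the robot as it stands. The module is installed in compiled form; this text tells all that it offers.
- The arm moves only by the tool step_arm, never from a script. Its argument "plan" is one flat list of numbers, 6 for each row, row after row: the shift along the tool's x, y, z in cm, then the turn, a rotation vector about the tool's x, y, z in rad. In form: [x, y, z, wx, wy, wz, x, y, z, wx, wy, wz, ...]. A call has 1 to 5 rows; each row shifts and turns the commanded pose from where the row before left it, along the tool's axes as they then stand; what a row does not reach is not made up. A row lasts 1/12 s, in which the tool goes at most 41.7 mm and 7.16 degrees, less where a joint would pass 70% of its speed; a pose out of reach is approached as far as the arm can. A call is refused whole if a number of a shift passes 4.17 or a number of a turn 0.125, either way. A call with a gripper value outside its range is refused whole. "hand" is the finger opening in cm, from 0 to 9.12, set as the call begins (left out, the last holds). The fingers move at their own pace and stop on an object; "newtons" is the grip in N (left out, the last holds). Time passes only in rows, so rows that do not move let the fingers close. It gives the time, the measured TCP pose, the force, the opening and the grip force at its end, in the units of the state.
- sensors.state(): the state, without advancing time (a new reading comes with each control period).
- viewer.grab_frame(name): name is "scene" or "top" or "wrist"; returns a dict with "img" (384x512x3 uint8, red, green, blue), "fx", "fy", "cx", "cy" (pixels), "k1" (the pictures are not rectified: a ray, as slopes to the right and down, at radius r is drawn at 1 + k1 r^2 times it, then the intrinsics apply), "position" and "attitude" of the camera in the world. Camera axes: x right, y down, z forward; pixel columns grow to the right and rows downward; lengths in mm; the calibration is good to about 2 mm. A picture is of the moment at which its call begins. There is no depth.
- env.job_done(): hands the job in; it is judged then, once.
Trained networks look in a picture, given as the dict that the camera call returned (one of the last four; its "shot" number tells which), for a name from the list of things; names that differ only in an ending like _2 or _b are one class to them, and where a whole thing is asked for, a point or a joint stands for the part that bears it (a point fixed in the world has none). Each returns a list of dicts, best first, with "score" (0 to 1); they miss things now and then, are a little off and sometimes report something else, mostly with a low value. They report only what shows in the picture. A call takes as long as a camera call.
- viewer.boxes_of(name, picture): "location" ([column, row] in pixels, amid what is visible of it).
- viewer.pinpoint(name, picture): "location" ([column, row] in pixels: a listed point, or the origin of a listed thing).
The state is a dict: "time_s": time; "qpos": joint angles; "qvel": joint speeds; "effort": joint torques, N m; "ee_pos": TCP position; "ee_rot": TCP orientation; "force": force on the tool from outside, world axes, zero at the start; "torque": the same for the moment, N m; "gripper_width": finger opening in mm; "gripper_force": force on a finger pad.
Only numpy, scipy, OpenCV 4.12 (cv2) and the standard library are available. Lean on these libraries where they do the work, as an engineer would, in place of code of your own. Each camera call takes 0.05 s, during which the arm holds its last target. There are 200 camera calls.

## Working session

There is one attempt and no reset: what is moved stays moved. The work goes in short steps, Python scripts to look and compute and a tool call to move; the robot and the scene stay as the last step left them, time stands still between calls to the robot, and variables do not carry over. Pictures are saved under pics/ and viewed, at most 12 in all, crops included, and the job is handed in when it is done.

Besides the shell and the picture viewer there is one more tool, called after ">>>" as name(argument=value, ...), one argument or row to a line, values as JSON. step_arm: Moves the arm, as the interface text tells. Its arguments: {"type":"object","properties":{"plan":{"type":"array","items":{"type":"number"}},"hand":{"type":"number"},"newtons":{"type":"number"}},"required":["plan"]}

```bash
mkdir -p pics
cat > h.py <<'E'
import numpy as np, cv2
from scipy.spatial.transform import Rotation as R
from workcell import sensors, viewer, env
def grab(name, fn=None):
    p=viewer.grab_frame(name)
    if fn: cv2.imwrite('pics/'+fn, p['img'][:,:,::-1])
    return p
def att(p):
    a=np.array(p['attitude'],float)
    return a if a.shape==(3,3) else R.from_euler('xyz',a,degrees=True).as_matrix()
def ray(p,uv):
    d=np.array([(uv[0]-p['cx'])/p['fx'],(uv[1]-p['cy'])/p['fy']]); s=d.copy()
    for _ in range(20): s=d/(1+p['k1']*(s@s))
    v=att(p)@np.array([s[0],s[1],1]); return np.array(p['position'],float),v/np.linalg.norm(v)
def onz(p,uv,z):
    o,v=ray(p,uv); return o+v*(z-o[2])/v[2]
def proj(p,X):
    c=att(p).T@(np.array(X,float)-np.array(p['position'],float)); s=c[:2]/c[2]; s=s*(1+p['k1']*(s@s))
    return np.array([s[0]*p['fx']+p['cx'],s[1]*p['fy']+p['cy']])
def tri(rs):
    A=np.zeros((3,3));b=np.zeros(3)
    for o,v in rs:
        M=np.eye(3)-np.outer(v,v);A+=M;b+=M@o
    return np.linalg.solve(A,b)
E
python3 - <<'E'
from h import *
s=grab('scene','s0.png');t=grab('top','t0.png')
for p in (s,t): print({k:v for k,v in p.items() if k!='img'})
for n in ['gauge_grip','gauge_sole','rest','foot_tip','block_land','strip_center','rod_center','plate','record_key_top']:
    r=[]
    for p in (s,t):
        L=viewer.pinpoint(n,p); print(n,[(np.round(x['location'],1).tolist(),round(x['score'],2)) for x in L[:3]])
        if L: r.append(ray(p,L[0]['location']))
    if len(r)==2: print('   tri',np.round(tri(r),1))
print(sensors.state())
cv2.imwrite('pics/both.png',cv2.resize(np.vstack([s['img'],t['img']])[:,:,::-1],None,fx=.78,fy=.78))
E
```

```text
{'fx': 387.939052322954, 'fy': 387.939052322954, 'cx': 253.15211720551557, 'cy': 193.7771789215021, 'k1': -0.09626873058676864, 'position': array([1165.26808123, -103.57671628,  698.24841301]), 'attitude': array([-131.79670307,    0.89808166,   78.8591245 ]), 'shot': 1}
{'fx': 361.20121204175507, 'fy': 361.20121204175507, 'cx': 256.0979496440739, 'cy': 190.72959785631267, 'k1': 0.01829406134346113, 'position': array([460.23631364,  -5.26591076, 970.53989936]), 'attitude': array([-175.66426273,    0.71193589,  -91.42092093]), 'shot': 2}
gauge_grip [([380.9, 175.1], 0.58)]
gauge_grip [([121.3, 190.9], 0.63)]
   tri [532.1 319.8 124.4]
gauge_sole [([386.1, 217.7], 0.79), ([307.7, 229.7], 0.61)]
gauge_sole [([136.0, 164.4], 0.75)]
   tri [605.7 311.2  55.9]
rest [([379.5, 235.5], 0.7)]
rest [([141.1, 170.4], 0.6)]
   tri [598.6 317.3 -13.9]
foot_tip [([385.0, 218.4], 0.42)]
foot_tip []
block_land [([386.6, 221.9], 0.74), ([306.9, 228.9], 0.67)]
block_land [([209.0, 168.2], 0.75)]
   tri [626.  196.7  93.6]
strip_center [([255.4, 231.7], 0.59)]
strip_center [([253.8, 185.9], 0.61)]
   tri
[... 341 characters left out ...]
  tri [ 489.7 -338.7   49.1]
{'time_s': 1.0, 'qpos': array([ 7.35113410e+01,  1.83110571e+01,  8.96399244e+01, -8.26233404e-04,
        7.20433528e+01, -1.14502773e+00]), 'qvel': array([-0.03052491, -0.01341994, -0.05610154,  0.00941023, -0.00586802,
        0.03769824]), 'effort': array([-1.22567413e-03, -4.12365389e+01, -2.32234043e+01,  7.27194082e-02,
        3.77208379e-02, -2.27386835e-06]), 'ee_pos': array([152.14702524, 554.51564071, 227.97810837]), 'ee_rot': array([1.79994351e+02, 8.99074403e-04, 1.64656623e+02]), 'force': array([-0.63494191,  0.47560416,  0.29550817]), 'torque': array([ 0.01740072, -0.02852559, -0.06126588]), 'gripper_force': 0.0, 'gripper_width': 91.2869680948406}
```

View pics/both.png

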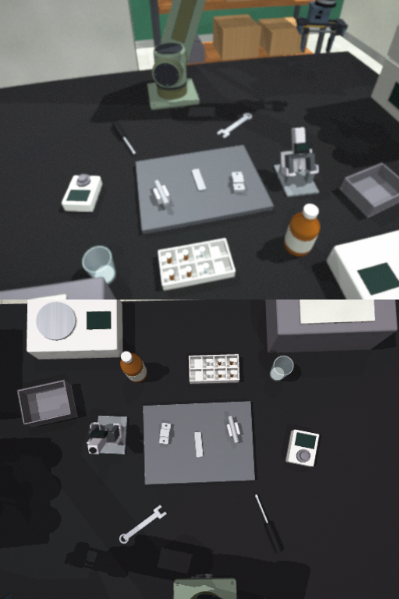

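The side-by-side picture shows the gauge rest left of the plate (top view about 137,170 px). The block is at (209,168), the strip at (254,186), the rod at (298,167) and the reader at about (390,200). Next I refine positions at known heights and check yaw.

Run:
```python
from h import *
s=grab('scene');t=grab('top')
print('block',onz(s,(306.9,228.9),44).round(1),onz(t,(209,168.2),44).round(1), tri([ray(s,(306.9,228.9)),ray(t,(209,168.2))]).round(1))
print('plate',onz(s,(251.1,236.4),0).round(1),onz(t,(252.3,186.5),0).round(1))
print('sole',onz(s,(386.1,217.7),50).round(1),onz(t,(136,164.4),50).round(1))
print('grip',onz(s,(380.9,175.1),140).round(1),onz(t,(121.3,190.9),140).round(1))
print('rest',onz(s,(379.5,235.5),0).round(1),onz(t,(141.1,170.4),0).round(1))
print('key',tri([ray(s,(105.3,226.6)),ray(t,(393.5,203.2))]).round(1),onz(t,(393.5,203.2),45))
a=cv2.resize(t['img'][130:220,90:240],(750,450),interpolation=cv2.INTER_CUBIC)
cv2.imwrite('pics/tc.png',a[:,:,::-1])
b=cv2.resize(s['img'][140:260,280:430],(562,450),interpolation=cv2.INTER_CUBIC)
cv2.imwrite('pics/sc.png',b[:,:,::-1])
```

```text
block [589.9 125.1  44. ] [592.4 124.9  44. ] [592.  124.4  46.4]
plate [546.8   2.    0. ] [545.8  14.9   0. ]
sole [600.6 316.3  50. ] [606.2 312.   50. ]
grip [549.4 307.  140. ] [531.1 314.9 140. ]
rest [609.7 306.3   0. ] [597.4 315.4  -0. ]
key [ 489.7 -338.7   49.1] [ 489.86635622 -344.24610058   45.        ]
```

View pics/tc.png

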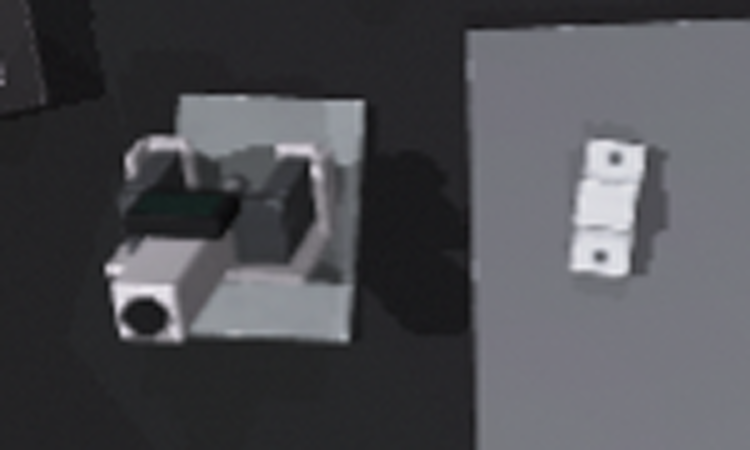

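View pics/sc.png

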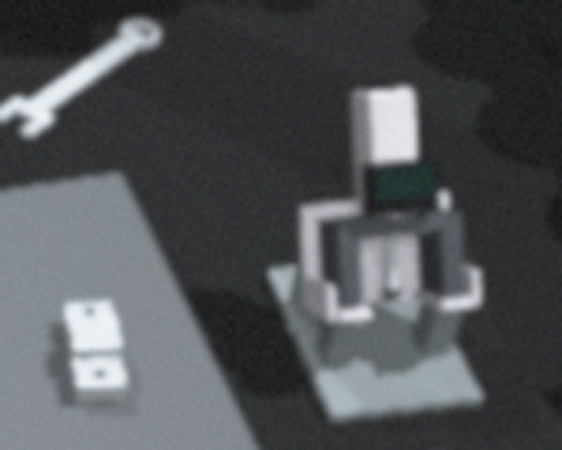

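The top crop shows the gauge leaning towards the robot with its readout facing up and away. The cap disc is at crop (146,316), and the rest's right edge runs (365,100)–(349,340). The block's holes are at (615,159) and (600,256), so it is turned a little.

Run:
```python
from h import *
t=grab('top');s=grab('scene')
f=lambda u,v,z:onz(t,(90+(u+.5)/5-.5,130+(v+.5)/5-.5),z)
g=lambda u,v,z:onz(s,(280+(u+.5)/3.75-.5,140+(v+.5)/3.75-.5),z)
ang=lambda a,b:np.degrees(np.arctan2(*(a-b)[1::-1]))
a,b=f(365,100,5),f(349,340,5);print('rest R edge',a,b,np.linalg.norm(a-b),ang(a,b))
c=f(180,97,5);print('top edge',c,ang(c,a)-90,np.linalg.norm(c-a))
a,b=f(615,159,36),f(600,256,36);print('block holes',(a+b)/2,ang(a,b),np.linalg.norm(a-b))
q=[f(*x,44) for x in [(583,182),(638,186),(631,232),(575,228)]];print('land',np.mean(q,0),ang(q[0],q[1])-90, ang(q[0],q[3]))
a,b=f(587,140,36),f(571,272,36);print('blockL',ang(a,b),np.linalg.norm(a-b))
a,b=f(646,144,36),f(629,277,36);print('blockR',ang(a,b),np.linalg.norm(a-b))
print('plate left edge',ang(f(468,32,20),f(474,448,20)))
print('cap',f(146,316,50+134*np.cos(np.radians(35))),)
print('key box')
# readout/cap scene
print('cap scene mid', g(386,88,159.8))
# fit gauge: sole (x,y), yaw with z=50
```

```text
rest R edge [651.9556284  255.38157959   5.        ] [521.92158624 264.70459409   5.        ] 130.3678285399392 -4.100902361739179
top edge [656.19564045 355.64188101   5.        ] -2.4215978035259695 100.34991650837475
block holes [585.77538747 120.6660388   36.        ] -9.648082580097622 51.480792280098576
land [584.93369985 119.98226016  44.        ] -5.690448881539524 -10.655707541820984
blockL -7.708320159075341 69.77479959155745
blockR -8.215080039905818 70.32961132490445
plate left edge 0.2544971200877555
cap [525.23187117 312.93224288 159.76637393]
key box
cap scene mid [531.49753249 315.28342261 159.8       ]
```

```bash
cat >> h.py <<'E'
def tool(yaw,lean):  # gauge yaw, lean deg -> tool rotation (tool=-gx,gy,-gz)
    G=(R.from_euler('z',yaw,degrees=True)*R.from_euler('y',-lean,degrees=True)).as_matrix()
    return np.column_stack([-G[:,0],G[:,1],-G[:,2]])
def cur():
    s=sensors.state(); return np.array(s['ee_pos']),R.from_euler('xyz',s['ee_rot'],degrees=True).as_matrix()
def plan(P1,R1,n,start=None,nd=2,profile=None):
    p,Q=start if start else cur(); P1=np.array(P1,float)
    p0,Q0=p.copy(),Q.copy(); rv=R.from_matrix(Q0.T@R1).as_rotvec(); rows=[]
    for i in range(1,n+1):
        tp=p0+(P1-p0)*i/n; TQ=Q0@R.from_rotvec(rv*i/n).as_matrix()
        d=np.round(Q.T@(tp-p)/10,nd); w=np.round(R.from_matrix(Q.T@TQ).as_rotvec(),3)
        p=p+Q@d*10; Q=Q@R.from_rotvec(w).as_matrix(); rows.append(np.r_[d,w])
    A=np.array(rows); print('max',np.abs(A).max(0).round(3), 'norm',np.linalg.norm(A[:,:3],axis=1).max(),np.linalg.norm(A[:,3:],axis=1).max())
    for i in range(0,n,5): print([float(x) for x in (A[i:i+5]+0).ravel()])
    return p,Q
E
python3 - <<'E'
from h import *
T=tool(-3.5,35); print(T)
plan(np.array([539,312,140])-95*T[:,2],T,12)
E
```

```text
[[-8.17624161e-01  6.10485395e-02  5.72506601e-01]
 [ 5.00080360e-02  9.98134798e-01 -3.50160038e-02]
 [-5.73576436e-01 -3.46944695e-18 -8.19152044e-01]]
max [3.2   1.77  1.62  0.006 0.051 0.017] norm 3.4213739930033955 0.05409251334519408
[-3.2, -1.19, 0.08, -0.005, -0.051, -0.017, -3.17, -1.24, 0.25, -0.005, -0.05, -0.016, -3.13, -1.3, 0.39, -0.006, -0.051, -0.017, -3.09, -1.35, 0.54, -0.005, -0.051, -0.017, -3.04, -1.41, 0.69, -0.005, -0.051, -0.016]
[-2.97, -1.46, 0.84, -0.006, -0.05, -0.017, -2.9, -1.51, 0.98, -0.005, -0.051, -0.017, -2.82, -1.57, 1.11, -0.005, -0.051, -0.016, -2.73, -1.62, 1.25, -0.005, -0.051, -0.017, -2.64, -1.67, 1.38, -0.006, -0.05, -0.017]
[-2.54, -1.72, 1.49, -0.005, -0.051, -0.017, -2.43, -1.77, 1.62, -0.005, -0.051, -0.016]
```

>>> step_arm(
  plan=[-3.2, -1.19, 0.08, -0.005, -0.051, -0.017, -3.17, -1.24, 0.25, -0.005, -0.05, -0.016, -3.13, -1.3, 0.39, -0.006, -0.051, -0.017, -3.09, -1.35, 0.54, -0.005, -0.051, -0.017, -3.04, -1.41, 0.69, -0.005, -0.051, -0.016],
  hand=9.1,
)

```text
time_s: 1.62
ee_pos: [291.9, 454.0, 224.0]
ee_rot: [179.1, 14.7, 169.4]
force: [0.9, -0.4, -0.6]
gripper_width: 91.1
gripper_force: 0.0
```

>>> step_arm(
  plan=[-2.97, -1.46, 0.84, -0.006, -0.05, -0.017, -2.9, -1.51, 0.98, -0.005, -0.051, -0.017, -2.82, -1.57, 1.11, -0.005, -0.051, -0.016, -2.73, -1.62, 1.25, -0.005, -0.051, -0.017, -2.64, -1.67, 1.38, -0.006, -0.05, -0.017],
)

```text
time_s: 2.03
ee_pos: [430.3, 354.4, 219.8]
ee_rot: [179.4, 29.3, 174.4]
force: [-0.3, 0.2, 0.4]
gripper_width: 91.0
gripper_force: 0.0
```

>>> step_arm(
  plan=[-2.54, -1.72, 1.49, -0.005, -0.051, -0.017, -2.43, -1.77, 1.62, -0.005, -0.051, -0.016, 0, 0, 0, 0, 0, 0],
)

```text
time_s: 2.28
ee_pos: [485.8, 311.2, 216.5]
ee_rot: [-179.7, 35.0, 176.4]
force: [-1.0, -0.8, -0.7]
gripper_width: 91.4
gripper_force: 0.0
```

Run:
```python
from h import *
w=grab('wrist','w1.png')
print({k:v for k,v in w.items() if k!='img'}); st=sensors.state(); print(st['ee_pos'],st['ee_rot'],st['qpos'],st['time_s'])
for n in ['gauge_grip','gauge_sole','rest','block_land']:
    print(n,[(np.round(x['location'],1).tolist(),round(x['score'],2)) for x in viewer.pinpoint(n,w)[:3]])
T=tool(-3.5,35);g=np.array([539,312,140]);
for d in (-110,-20,0,24): print(d,proj(w,g-d*T[:,2]))
```

```text
{'fx': 293.6391569446652, 'fy': 293.6391569446652, 'cx': 257.7685722429554, 'cy': 191.48951390565767, 'k1': -0.037468858188018865, 'position': array([327.95507892, 321.32178872, 295.02566561]), 'attitude': array([127.63574253,   0.2789717 ,  86.27140479]), 'shot': 7}
[485.06916669 313.06530343 216.95831069] [-179.90085751   34.9553475   176.35184918] [ 45.7220806   10.02447212 111.99681879 -41.21169232  41.42863374
 -12.98730645] 2.3333
gauge_grip [([266.5, 197.0], 0.83)]
gauge_sole []
rest [([265.0, 144.8], 0.98)]
block_land [([110.9, 165.3], 0.93)]
-110 [262.46361194 170.20032585]
-20 [263.30969722 191.75429136]
0 [263.57267131 198.46517396]
24 [263.94325637 207.93161094]
```

View pics/w1.png

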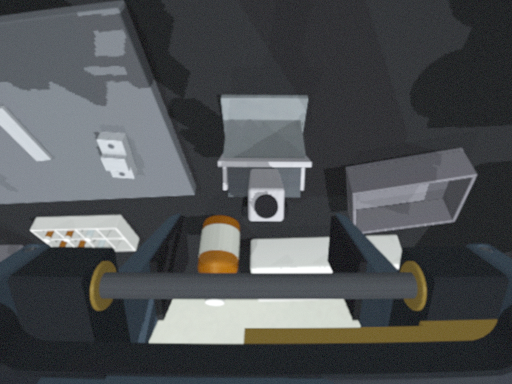

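The wrist view shows the gauge cap disc at (266,206), the rest's back plate edge at (220,160)–(310,163) and the block at (115,155). My estimate is within about 3 mm.

Run:
```python
from h import *
w=grab('wrist');t=grab('top')
ang=lambda a,b:np.degrees(np.arctan2(*(a-b)[1::-1]))
for a,b,z in [((222,96),(307,97),5),((220,160),(310,163),95)]:
    A,B=onz(w,a,z),onz(w,b,z); print(A,B,ang(B,A)-90)
print('cap',tri([ray(w,(266,206)),ray(t,(119.2,193.2))]))
# fine edges by line detector
g=cv2.cvtColor(w['img'],cv2.COLOR_RGB2GRAY)
L=cv2.createLineSegmentDetector().detect(g)[0][:,0]
for l in L:
    if 200<l[0]<330 and 80<l[1]<222 and np.hypot(l[2]-l[0],l[3]-l[1])>18: print(l.round(1))
print([viewer.pinpoint('block_land',w)[0]['location']],onz(w,viewer.pinpoint('block_land',w)[0]['location'],44))
```

```text
[522.52514622 272.41347785   5.        ] [529.76061994 369.94799699   5.        ] -4.242642872412304
[534.55391313 275.36715601  95.        ] [544.32600534 364.56569116  95.        ] -6.252071641401045
cap [525.65182527 316.954407   156.40969854]
[298.1 188.2 299.  168.1]
[276.3 218.1 276.8 189.4]
[217.1 165.6 216.9 188.1]
[243.1 220.2 271.9 220.4]
[242.8 168.1 241.1 216.9]
[222.2 188.2 220.9 165.5]
[221.9 166.  294.4 166.8]
[215.5  98.1 219.1 153.1]
[303.1 160.8 214.4 159.3]
[294.7 168.1 293.5 188.2]
[296.4 153.  301.   99.2]
[200.2 218.  193.4 255.9]
[299.4  96.2 216.9  95.7]
[274.4 188.1 244.4 187.5]
[220.6 119.4 293.1 119.7]
[268.1 169.3 246.9 168.6]
[324.4 209.4 318.2 169.4]
[319.5 168.6 338.2 164.6]
[[109.5, 168.3]] [593.14942531 117.62860169  44.        ]
```

Run:
```python
from h import *
w=grab('wrist');t=grab('top'); print(sensors.state()['ee_pos'],sensors.state()['ee_rot'],w['position'],w['attitude'])
c=w['img'][185:225,235:285].astype(int); m=c.max(2)
g=np.where(m<60); 
n,lab,st,ce=cv2.connectedComponentsWithStats((m<60).astype(np.uint8)); print(st,ce+[235,185])
uv=[k+[235,185] for k,s in zip(ce[1:],st[1:]) if 200<s[4]<700]
r=[viewer.pinpoint('gauge_grip',w)[0]['location']]; print('grip',r)
T=tool(-3.5,35);G=np.array([539,312,140]); print(proj(w,G),proj(w,G-24*T[:,2]))
if uv: print('cap',tri([ray(w,uv[0]),ray(t,(119.2,193.2))]), onz(w,uv[0],159.8))
print(proj(w,cur()[0]))
ang=lambda a,b:np.degrees(np.arctan2(*(a-b)[1::-1]))
for a,b,z in [((216.9,95.7),(299.4,96.2),5),((214.4,159.3),(303.1,160.8),99)]:
    A,B=onz(w,a,z),onz(w,b,z); print((A+B)/2,ang(B,A)-90)
```

```text
[484.40271652 315.92285298 217.88720573] [179.9775239   35.02388398 176.52032104] [326.38448063 325.16573714 296.52812291] [1.27628793e+02 1.00686427e-02 8.65474542e+01]
[[   0    0   50   40 1322]
 [  14   10   21   22  353]
 [   0   12   10   28  164]
 [  43   13    7   24  101]
 [  47   35    2    1    2]
 [  10   37    3    3    5]
 [  14   37   25    3   40]
 [  39   37    4    3    6]
 [  44   37    5    3    7]] [[260.42662632 202.30181543]
 [259.12464589 205.55240793]
 [237.81707317 210.78658537]
 [280.89108911 208.47524752]
 [282.5        220.        ]
 [246.         222.8       ]
 [261.425      223.        ]
 [275.5        222.66666667]
 [281.14285714 223.14285714]]
grip [[257.9, 195.3]]
[257.4238723  198.25798733] [257.40086276 207.61571363]
cap [524.72264132 313.63212483 157.59866521] [522.18574907 314.43354072 159.8       ]
[258.07660354 249.58832762]
[524.67631889 313.6249724    5.        ] -3.846168617875719
[532.4310306  313.77651325  99.        ] -4.833888261595376
```

Run:
```python
from h import *
T=tool(-4,35); e=plan(np.array([538.5,313,140])+3*T[:,2],T,4); print(e[0])
```

```text
max [1.00e-02 2.00e-02 2.45e+00 2.00e-03 0.00e+00 2.00e-03] norm 2.4501020386914503 0.00282842712474619
[0.01, 0.01, 2.45, 0.001, 0.0, 0.002, 0.01, 0.01, 2.44, 0.002, 0.0, 0.002, 0.01, 0.02, 2.45, 0.001, 0.0, 0.001, 0.01, 0.02, 2.44, 0.001, 0.0, 0.002]
[540.17438108 312.83850388 137.5335693 ]
```

>>> step_arm(
  plan=[0.01, 0.01, 2.45, 0.001, 0.0, 0.002, 0.01, 0.01, 2.44, 0.002, 0.0, 0.002, 0.01, 0.02, 2.45, 0.001, 0.0, 0.001, 0.01, 0.02, 2.44, 0.001, 0.0, 0.002, 0, 0, 0, 0, 0, 0],
)

```text
time_s: 3.3
ee_pos: [540.4, 311.0, 133.4]
ee_rot: [-179.7, 34.8, 176.1]
force: [-0.1, -0.8, 0.3]
gripper_width: 91.1
gripper_force: 0.0
```

Run:
```python
from h import *
w=grab('wrist','w2.png'); print(cur()[0],sensors.state()['force'])
T=tool(-4,35);G=np.array([538.5,313,140]); print(proj(w,G),proj(w,G-24*T[:,2]))
print(viewer.pinpoint('gauge_grip',w)[:1])
```

```text
[540.19345232 311.44538819 135.25388048] [-0.33664116 -0.18273146 -0.06818395]
[261.9111977  258.59668776] [262.30768526 283.38316335]
[{'location': [261.4, 257.4], 'score': 0.92}]
```

View pics/w2.png

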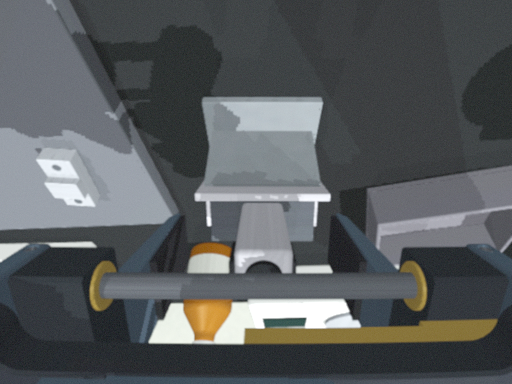

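The wrist view shows the column centred between the fingers, and the detected grip point (261,257) matches my projection (262,259). Closing.

>>> step_arm(
  plan=[0, 0, 0, 0, 0, 0, 0, 0, 0, 0, 0, 0, 0, 0, 0, 0, 0, 0, 0, 0, 0, 0, 0, 0, 0, 0, 0, 0, 0, 0],
  hand=2.0,
  newtons=25,
)

```text
time_s: 3.82
ee_pos: [540.2, 312.7, 138.3]
ee_rot: [179.9, 35.1, 176.0]
force: [-0.0, 0.6, -0.3]
gripper_width: 60.4
gripper_force: 0.0
```

>>> step_arm(
  plan=[0, 0, 0, 0, 0, 0, 0, 0, 0, 0, 0, 0, 0, 0, 0, 0, 0, 0, 0, 0, 0, 0, 0, 0, 0, 0, 0, 0, 0, 0],
)

```text
time_s: 4.23
ee_pos: [540.4, 312.8, 137.5]
ee_rot: [179.9, 35.0, 176.0]
force: [0.7, 1.5, -1.1]
gripper_width: 29.5
gripper_force: 25.0
```

Run:
```python
from h import *
s=sensors.state();print(s['ee_pos'],s['ee_rot'],s['force'],s['torque'],s['gripper_width'],s['gripper_force'],s['time_s'])
p,Q=cur(); T=tool(-4,35); plan(p-80*Q[:,2],Q,4)
```

```text
[540.44203528 312.76603007 137.48514789] [179.94174239  35.02474406 175.98951576] [ 0.68189989  1.53321271 -1.13317145] [0.21010364 0.24240567 0.11546075] 29.495467882497646 24.99082714319229 4.2333
max [0. 0. 2. 0. 0. 0.] norm 2.0 0.0
[0.0, 0.0, -2.0, 0.0, 0.0, 0.0, 0.0, 0.0, -2.0, 0.0, 0.0, 0.0, 0.0, 0.0, -2.0, 0.0, 0.0, 0.0, 0.0, 0.0, -2.0, 0.0, 0.0, 0.0]
```

>>> step_arm(
  plan=[0, 0, -0.8, 0, 0, 0, 0, 0, -1.2, 0, 0, 0, 0, 0, -1.5, 0, 0, 0, 0, 0, -1.5, 0, 0, 0, 0, 0, -1.5, 0, 0, 0],
  newtons=30,
)

```text
time_s: 4.65
ee_pos: [502.6, 314.4, 190.3]
ee_rot: [-179.9, 34.9, 176.0]
force: [0.0, 0.8, -3.4]
gripper_width: 29.8
gripper_force: 30.0
```

>>> step_arm(
  plan=[0, 0, -1.5, 0, 0, 0, 0, 0, -1, 0, 0, 0, 0, 0, 0, 0, 0, 0, 0, 0, 0, 0, 0, 0, 0, 0, 0, 0, 0, 0],
)

```text
time_s: 5.07
ee_pos: [488.6, 315.5, 210.0]
ee_rot: [-179.9, 34.9, 176.0]
force: [0.1, -0.6, -3.8]
gripper_width: 30.2
gripper_force: 30.0
```

Run:
```python
from h import *
s=sensors.state();print(s['ee_pos'],s['ee_rot'],s['force'],s['torque'],s['gripper_width'],s['gripper_force'],s['time_s'])
p,Q=cur()
# block hypothesis: centre ~ (590,122), yaw -8.5 ; look from above at sole height 44+? -> TCP
T=tool(-8.5,0)
mid=np.array([500,290,300.]); 
st=plan(mid,tool(-5,12),5)
plan([590,121,20+24+110-5+70],T,6,start=st)
```

```text
[488.55526887 315.50833905 210.04453591] [-179.90404249   34.93831987  176.02488599] [ 0.10614106 -0.62916943 -3.78924242] [-0.00126488  0.8139555   0.03328257] 30.189678522672548 29.99471426010132 5.0667
max [1.25e+00 5.00e-01 1.64e+00 1.00e-03 8.00e-02 4.00e-03] norm 1.891613068256825 0.08010617953691214
[-1.25, -0.5, -1.32, 0.001, 0.08, 0.003, -1.13, -0.49, -1.42, 0.001, 0.08, 0.003, -1.03, -0.49, -1.5, 0.001, 0.08, 0.004, -0.9, -0.49, -1.59, 0.001, 0.08, 0.003, -0.77, -0.49, -1.64, 0.001, 0.08, 0.003]
max [1.83e+00 2.68e+00 1.68e+00 2.00e-03 3.50e-02 1.10e-02] norm 3.4706051345550675 0.03670149860700514
[-1.42, -2.68, 1.68, 0.001, 0.035, 0.01, -1.5, -2.66, 1.63, 0.001, 0.035, 0.01, -1.59, -2.64, 1.58, 0.001, 0.035, 0.011, -1.67, -2.62, 1.53, 0.002, 0.035, 0.01, -1.75, -2.6, 1.47, 0.001, 0.035, 0.01]
[-1.83, -2.59, 1.41, 0.001, 0.035, 0.01]
```

>>> step_arm(
  plan=[-1.25, -0.5, -1.32, 0.001, 0.08, 0.003, -1.13, -0.49, -1.42, 0.001, 0.08, 0.003, -1.03, -0.49, -1.5, 0.001, 0.08, 0.004, -0.9, -0.49, -1.59, 0.001, 0.08, 0.003, -0.77, -0.49, -1.64, 0.001, 0.08, 0.003],
)

```text
time_s: 5.48
ee_pos: [499.6, 289.9, 299.6]
ee_rot: [180.0, 12.3, 175.0]
force: [0.7, -1.0, -4.2]
gripper_width: 29.9
gripper_force: 30.0
```

>>> step_arm(
  plan=[-1.42, -2.68, 1.68, 0.001, 0.035, 0.01, -1.5, -2.66, 1.63, 0.001, 0.035, 0.01, -1.59, -2.64, 1.58, 0.001, 0.035, 0.011, -1.67, -2.62, 1.53, 0.002, 0.035, 0.01, -1.75, -2.6, 1.47, 0.001, 0.035, 0.01],
)

```text
time_s: 5.9
ee_pos: [575.8, 147.4, 230.9]
ee_rot: [-180.0, 2.4, 172.0]
force: [-0.9, 0.7, -4.3]
gripper_width: 30.0
gripper_force: 30.0
```

>>> step_arm(
  plan=[-1.83, -2.59, 1.41, 0.001, 0.035, 0.01, 0, 0, 0, 0, 0, 0, 0, 0, 0, 0, 0, 0, 0, 0, 0, 0, 0, 0, 0, 0, 0, 0, 0, 0],
)

```text
time_s: 6.32
ee_pos: [590.0, 122.1, 219.3]
ee_rot: [180.0, 0.5, 171.5]
force: [0.4, 0.5, -3.0]
gripper_width: 29.9
gripper_force: 30.0
```

>>> step_arm(
  plan=[0, 0, 0, 0, 0, 0, 0, 0, 0, 0, 0, 0, 0, 0, 0, 0, 0, 0],
)

```text
time_s: 6.57
ee_pos: [589.9, 122.3, 219.9]
ee_rot: [179.9, 0.6, 171.6]
force: [0.1, -0.4, -4.0]
gripper_width: 30.2
gripper_force: 30.0
```

Run:
```python
from h import *
s=sensors.state();print(s['ee_pos'],s['ee_rot'],s['force'],s['torque'],s['gripper_width'],s['time_s'])
w=grab('wrist','w3.png');sc=grab('scene');t=grab('top')
for n in ['gauge_grip','gauge_sole','foot_tip','block_land']:
  for q,p in zip('wst',(w,sc,t)):
    print(n,q,[(np.round(x['location'],1).tolist(),round(x['score'],2),onz(p,x['location'],44).round(1).tolist()) for x in viewer.pinpoint(n,p)[:3]])
P,Q=cur(); sole=P+105*Q[:,2]; print('sole',sole,'w',proj(w,sole),'s',proj(sc,sole))
cv2.imwrite('pics/w3c.png',np.vstack([cv2.resize(w['img'][0:300],(768,450)), ])[:,:,::-1])
```

```text
[589.94993953 122.30759335 219.94539097] [179.93858719   0.59677577 171.5577336 ] [ 0.06520905 -0.42908514 -4.04022199] [-0.00982014 -0.04370748  0.03822778] 30.2176339031095 6.5667
gauge_grip w [([260.3, 253.3], 0.91, [693.8, 109.7, 44.0])]
gauge_grip s [([313.7, 168.7], 0.63, [379.3, 209.0, 44.0])]
gauge_grip t []
gauge_sole w [([260.9, 195.7], 0.92, [617.3, 121.5, 44.0])]
gauge_sole s [([306.8, 205.9], 0.58, [516.3, 147.3, 44.0])]
gauge_sole t []
foot_tip w []
foot_tip s [([306.1, 208.2], 0.56, [523.7, 143.3, 44.0])]
foot_tip t []
block_land w [([254.0, 174.2], 0.94, [590.0, 117.4, 44.0])]
block_land s [([304.0, 228.6], 0.85, [587.6, 118.9, 44.0])]
block_land t [([208.6, 168.3], 0.45, [592.1, 126.0, 44.0])]
sole [591.23236741 121.3736699  114.36250774] w [257.52414251 193.82645022] s [307.9504364  207.42028834]
```

View pics/w3c.png

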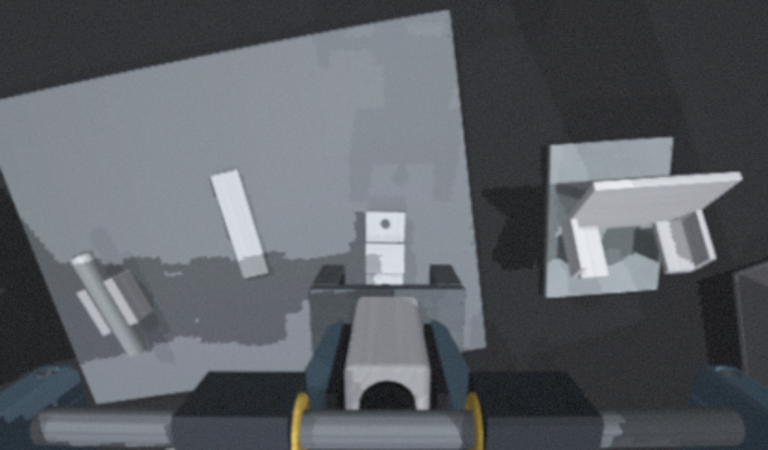

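The wrist view shows the block parallel to the gauge (edges near crop x 365–406). The land's far edge is at crop y≈242 and the block's far end at y≈211. The gauge legs span x 310–465, so it is nearly centred.

Run:
```python
from h import *
w=grab('wrist'); P,Q=cur(); print(P,sensors.state()['ee_rot'])
im=w['img']; big=cv2.cvtColor(im,cv2.COLOR_RGB2GRAY).astype(float)
# row/col profiles around block
print('cols',big[150:158,238:278].mean(0).round().astype(int).tolist())
print('rows',big[135:190,250:253].mean(1).round().astype(int).tolist())
print('colsland',big[165:178,238:278].mean(0).round().astype(int).tolist())
f=lambda u,v,z:onz(w,((u+.5)/1.5-.5,(v+.5)/1.5-.5),z)
a,b=f(365,211,36),f(405,211,36); print('far end',a,b,(a+b)/2,np.linalg.norm(a-b))
c,d=f(364,242,44),f(406,242,44); print('land far',c,d,(c+d)/2,np.linalg.norm(c-d))
e=f(364,272,44);g=f(406,272,44)
ang=lambda a,b:np.degrees(np.arctan2(*(a-b)[1::-1]))
yaw=ang(b,a)-90,ang(d,c)-90,ang(c,e),ang(d,g); print(yaw)
x=np.array([np.cos(np.radians(-8.5)),np.sin(np.radians(-8.5)),0])
print('ctr',(a+b)/2-35*x,(c+d)/2-12*x)
L=cv2.createLineSegmentDetector().detect(big.astype(np.uint8))[0][:,0]
for l in L:
    if 235<l[0]<280 and 132<l[1]<192 and np.hypot(l[2]-l[0],l[3]-l[1])>8: print(l.round(1))
```

```text
[590.24483888 121.46250855 219.33540921] [179.95385772   0.53918422 171.47632074]
cols [108, 103, 103, 105, 102, 103, 143, 200, 216, 218, 217, 216, 216, 217, 216, 216, 213, 203, 192, 187, 189, 195, 207, 216, 216, 217, 217, 216, 215, 217, 219, 211, 171, 131, 127, 132, 131, 135, 138, 141]
rows [137, 136, 136, 135, 131, 147, 195, 216, 219, 218, 218, 219, 218, 219, 218, 219, 218, 218, 217, 219, 218, 215, 209, 209, 209, 200, 161, 182, 213, 216, 214, 215, 217, 219, 212, 181, 165, 168, 166, 164, 166, 166, 166, 166, 167, 168, 176, 186, 198, 202, 211, 214, 214, 208, 158]
colsland [102, 103, 102, 102, 101, 111, 146, 173, 182, 182, 183, 185, 186, 186, 186, 190, 205, 215, 217, 217, 217, 218, 217, 218, 218, 218, 218, 218, 218, 219, 218, 210, 173, 137, 129, 131, 131, 134, 134, 138]
far end [550.72712175 109.9179627   36.        ] [555.26858117 140.17097317  36.        ] [552.99785146 125.04446793  36.        ] 30.591984180764104
land far [572.80893784 105.88151427  44.        ] [577.56325011 137.55597481  44.        ] [575.18609398 121.71874454  44.        ] 32.029282464697474
(np.float64(-8.537262784042667), np.float64(-8.536326111201461), np.float64(170.56653542361076), np.float64(172.21714775109396))
ctr [518.38229624 130.21779732  36.        ] [563.31790362 123.49245747  44.        ]
[244.1 139.4 243.6 186.9]
[269.4 186.9 270.1 143.1]
[269.3 141.1 245.6 140.3]
[271.8 188.6 284.4 188.9]
[253.  170.7 254.9 179.5]
[266.9 162.6 246.9 162.4]
[246.8 159.7 268.1 160.2]
[237.7 157.  235.5 147.9]
[256.9 181.1 266.9 181.1]
```

Run:
```python
from h import *
T=tool(-8.6,0); plan([587.5,120,166],T,5)
```

```text
max [6.00e-02 4.00e-02 1.07e+00 1.00e-03 2.00e-03 1.00e-03] norm 1.0724271537032248 0.0022360679774997894
[0.06, -0.04, 1.07, 0.0, 0.002, 0.0, 0.06, -0.04, 1.06, 0.0, 0.002, 0.001, 0.05, -0.03, 1.07, 0.0, 0.002, 0.0, 0.06, -0.04, 1.07, 0.001, 0.002, 0.0, 0.05, -0.04, 1.06, 0.0, 0.001, 0.0]
```

>>> step_arm(
  plan=[0.06, -0.04, 1.07, 0.0, 0.002, 0.0, 0.06, -0.04, 1.06, 0.0, 0.002, 0.001, 0.05, -0.03, 1.07, 0.0, 0.002, 0.0, 0.06, -0.04, 1.07, 0.001, 0.002, 0.0, 0.05, -0.04, 1.06, 0.0, 0.001, 0.0],
)

```text
time_s: 7.78
ee_pos: [587.0, 119.9, 164.2]
ee_rot: [-180.0, -0.1, 171.4]
force: [-0.1, 0.3, -3.5]
gripper_width: 29.7
gripper_force: 30.0
```

>>> step_arm(
  plan=[0, 0, 0, 0, 0, 0, 0, 0, 0, 0, 0, 0, 0, 0, 0, 0, 0, 0, 0, 0, 0, 0, 0, 0, 0, 0, 0, 0, 0, 0],
)

```text
time_s: 8.2
ee_pos: [588.0, 120.1, 166.8]
ee_rot: [180.0, 0.1, 171.4]
force: [0.0, 0.2, -3.5]
gripper_width: 29.8
gripper_force: 30.0
```

Run:
```python
from h import *
s=sensors.state();print(s['ee_pos'],s['ee_rot'],s['force'],s['time_s'])
w=grab('wrist');sc=grab('scene')
P,Q=cur(); 
for q,p in zip('ws',(w,sc)):
  for n,X in [('gauge_grip',P-3*Q[:,2]),('gauge_sole',P+107*Q[:,2]),('foot_tip',P+107*Q[:,2]),('block_land',[587.3,120,44])]:
    print(q,n,[(np.round(x['location'],1).tolist(),round(x['score'],2)) for x in viewer.pinpoint(n,p)[:2]],'pred',proj(p,X).round(1))
a=cv2.resize(sc['img'][140:250,260:360],(500,550),interpolation=cv2.INTER_CUBIC)
b=cv2.resize(w['img'][100:270,200:320],(300,425),interpolation=cv2.INTER_CUBIC)
c=np.zeros((550,800,3),np.uint8);c[:,:500]=a;c[:425,500:]=b
cv2.imwrite('pics/c4.png',c[:,:,::-1])
```

```text
[587.95924123 120.09186291 166.82042519] [1.79977871e+02 1.14221678e-01 1.71418196e+02] [ 0.04163863  0.17443074 -3.47133336] 8.2
w gauge_grip [([257.4, 250.9], 0.92)] pred [258.5 249.9]
w gauge_sole [([257.2, 191.8], 0.93)] pred [258.3 192.8]
w foot_tip [] pred [258.3 192.8]
w block_land [([254.6, 188.4], 0.72)] pred [258.1 187.4]
s gauge_grip [([308.0, 190.6], 0.74)] pred [308.9 187.2]
s gauge_sole [([304.8, 221.2], 0.92)] pred [305.1 223.9]
s foot_tip [([304.3, 223.2], 0.42)] pred [305.1 223.9]
s block_land [([306.4, 227.3], 0.83)] pred [304.4 228.4]
```

View pics/c4.png

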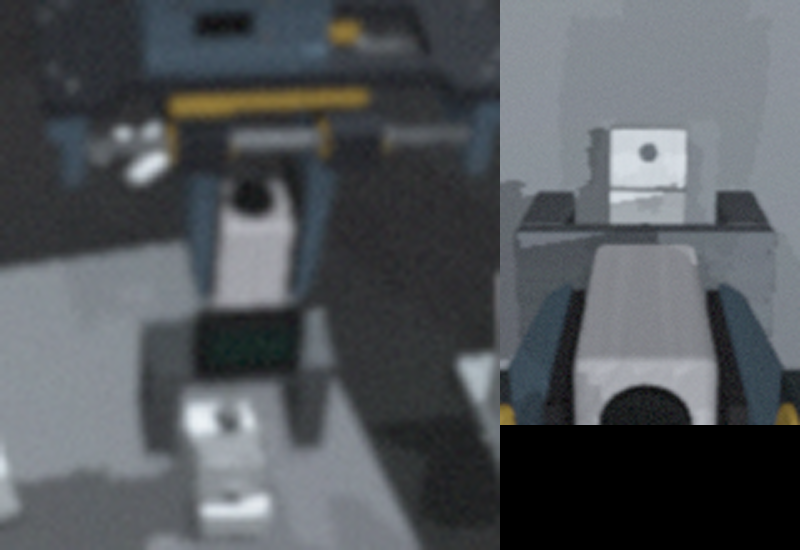

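The crops show the legs centred about the block (wrist crop: legs 517–773, block 611–686). Lowering.

>>> step_arm(
  plan=[0, 0, 0.5, 0, 0, 0, 0, 0, 0.5, 0, 0, 0, 0, 0, 0.5, 0, 0, 0, 0, 0, 0.5, 0, 0, 0, 0, 0, 0.5, 0, 0, 0],
)

```text
time_s: 9.12
ee_pos: [587.4, 120.0, 140.4]
ee_rot: [-180.0, -0.0, 171.4]
force: [-0.8, -0.3, -3.3]
gripper_width: 29.9
gripper_force: 30.0
```

>>> step_arm(
  plan=[0, 0, 0.2, 0, 0, 0, 0, 0, 0.2, 0, 0, 0, 0, 0, 0.2, 0, 0, 0, 0, 0, 0.1, 0, 0, 0, 0, 0, 0, 0, 0, 0],
)

```text
time_s: 9.53
ee_pos: [587.2, 120.0, 133.9]
ee_rot: [-180.0, -0.0, 171.4]
force: [-1.4, -0.8, -2.3]
gripper_width: 29.9
gripper_force: 30.0
```

>>> step_arm(
  plan=[0, 0, 0, 0, 0, 0, 0, 0, 0, 0, 0, 0, 0, 0, 0, 0, 0, 0],
)

```text
time_s: 9.78
ee_pos: [587.5, 120.0, 134.2]
ee_rot: [-180.0, 0.0, 171.4]
force: [-0.6, 0.5, -2.5]
gripper_width: 29.9
gripper_force: 30.0
```

>>> step_arm(
  plan=[0, 0, 0.1, 0, 0, 0, 0, 0, 0.1, 0, 0, 0, 0, 0, 0.1, 0, 0, 0, 0, 0, 0.1, 0, 0, 0, 0, 0, 0, 0, 0, 0],
)

```text
time_s: 10.2
ee_pos: [587.6, 120.1, 129.9]
ee_rot: [-180.0, 0.0, 171.4]
force: [-0.5, 0.3, -2.2]
gripper_width: 29.6
gripper_force: 30.0
```

>>> step_arm(
  plan=[0, 0, 0.1, 0, 0, 0, 0, 0, 0.1, 0, 0, 0, 0, 0, 0, 0, 0, 0, 0, 0, 0, 0, 0, 0],
)

```text
time_s: 10.53
ee_pos: [587.7, 120.0, 128.1]
ee_rot: [-180.0, 0.0, 171.4]
force: [0.3, 0.1, -2.6]
gripper_width: 29.9
gripper_force: 30.0
```

>>> step_arm(
  plan=[0, 0, 0.1, 0, 0, 0, 0, 0, 0, 0, 0, 0, 0, 0, 0, 0, 0, 0],
)

```text
time_s: 10.78
ee_pos: [587.7, 120.0, 127.4]
ee_rot: [180.0, 0.1, 171.4]
force: [0.5, 0.2, -0.3]
gripper_width: 30.1
gripper_force: 30.0
```

>>> step_arm(
  plan=[0, 0, 0.1, 0, 0, 0, 0, 0, 0, 0, 0, 0, 0, 0, 0, 0, 0, 0],
)

```text
time_s: 11.03
ee_pos: [587.7, 120.0, 127.3]
ee_rot: [180.0, 0.1, 171.4]
force: [-2.1, -1.4, 5.3]
gripper_width: 30.0
gripper_force: 30.0
```

>>> step_arm(
  plan=[0, 0, -0.06, 0, 0, 0, 0, 0, 0, 0, 0, 0, 0, 0, 0, 0, 0, 0],
  newtons=4,
)

```text
time_s: 11.28
ee_pos: [587.8, 119.9, 127.3]
ee_rot: [-180.0, 0.1, 171.4]
force: [-2.0, -1.0, 4.7]
gripper_width: 30.2
gripper_force: 4.0
```

>>> step_arm(
  plan=[0, 0, 0, 0, 0, 0, 0, 0, 0, 0, 0, 0, 0, 0, 0, 0, 0, 0, 0, 0, 0, 0, 0, 0, 0, 0, 0, 0, 0, 0],
  hand=7,
)

```text
time_s: 11.7
ee_pos: [587.4, 120.1, 126.4]
ee_rot: [-180.0, 0.0, 171.4]
force: [-0.4, -0.1, -0.6]
gripper_width: 60.4
gripper_force: 0.0
```

>>> step_arm(
  plan=[0, 0, 0, 0, 0, 0, 0, 0, 0, 0, 0, 0, 0, 0, 0, 0, 0, 0],
)

```text
time_s: 11.95
ee_pos: [587.5, 120.0, 126.6]
ee_rot: [-180.0, 0.0, 171.4]
force: [0.0, 0.2, 0.1]
gripper_width: 69.8
gripper_force: 0.0
```

Run:
```python
from h import *
s=sensors.state();print(s['ee_pos'],s['ee_rot'],s['force'],s['gripper_width'],s['time_s'])
w=grab('wrist')
P,Q=cur(); print(viewer.pinpoint('gauge_grip',w)[:1],proj(w,P-3*Q[:,2]))
a=cv2.resize(w['img'][60:330,130:390],(578,600));cv2.imwrite('pics/w5.png',a[:,:,::-1])
```

```text
[587.48848692 120.02032781 126.60870391] [-1.79992422e+02  2.43672556e-02  1.71417666e+02] [0.02630903 0.24690358 0.10386842] 69.80662980739575 11.95
[{'location': [258.4, 253.0], 'score': 0.76}] [258.64455281 250.34328452]
```

View pics/w5.png

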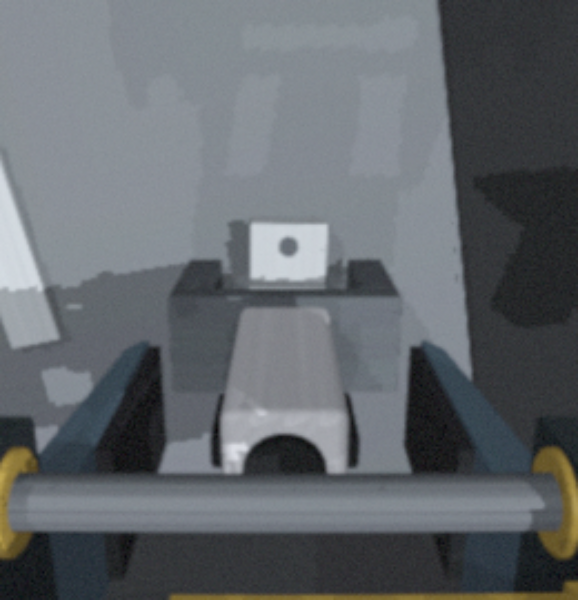

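The gauge stands with its legs either side of the block, and the fingers are clear. Now up and over to the reader.

Run:
```python
from h import *
T=tool(-8.6,0); P,Q=cur()
st=plan([587.5,120,230],Q,5)
st=plan([480,-330,200],tool(-15,0),13,start=st)
```

```text
max [0.   0.   2.07 0.   0.   0.  ] norm 2.07 0.0
[0.0, 0.0, -2.07, 0.0, 0.0, 0.0, 0.0, 0.0, -2.06, 0.0, 0.0, 0.0, 0.0, 0.0, -2.07, 0.0, 0.0, 0.0, 0.0, 0.0, -2.07, 0.0, 0.0, 0.0, 0.0, 0.0, -2.07, 0.0, 0.0, 0.0]
max [3.00e-01 3.56e+00 2.40e-01 0.00e+00 1.00e-03 9.00e-03] norm 3.5705741835172673 0.009055385138137416
[0.3, -3.55, 0.23, 0.0, 0.0, 0.009, 0.27, -3.55, 0.23, 0.0, 0.0, 0.008, 0.24, -3.55, 0.23, 0.0, 0.0, 0.009, 0.21, -3.55, 0.24, 0.0, 0.0, 0.008, 0.18, -3.55, 0.23, 0.0, 0.0, 0.009]
[0.15, -3.56, 0.23, 0.0, 0.0, 0.009, 0.11, -3.56, 0.23, 0.0, 0.0, 0.008, 0.09, -3.56, 0.23, 0.0, 0.0, 0.009, 0.06, -3.55, 0.23, 0.0, 0.0, 0.009, 0.02, -3.56, 0.23, 0.0, 0.0, 0.008]
[0.0, -3.56, 0.24, 0.0, 0.0, 0.009, -0.04, -3.56, 0.23, 0.0, 0.0, 0.008, -0.06, -3.56, 0.23, 0.0, 0.001, 0.009]
```

>>> step_arm(
  plan=[0, 0, -1.0, 0, 0, 0, 0, 0, -2.0, 0, 0, 0, 0, 0, -2.5, 0, 0, 0, 0, 0, -2.5, 0, 0, 0, 0, 0, -2.3, 0, 0, 0],
)

```text
time_s: 12.47
ee_pos: [587.6, 120.0, 232.0]
ee_rot: [180.0, 0.1, 171.4]
force: [0.7, -1.1, -0.1]
gripper_width: 70.3
gripper_force: 0.0
```

>>> step_arm(
  plan=[0.3, -3.55, 0.23, 0.0, 0.0, 0.009, 0.27, -3.55, 0.23, 0.0, 0.0, 0.008, 0.24, -3.55, 0.23, 0.0, 0.0, 0.009, 0.21, -3.55, 0.24, 0.0, 0.0, 0.008, 0.18, -3.55, 0.23, 0.0, 0.0, 0.009],
  hand=0,
)

```text
time_s: 12.88
ee_pos: [545.6, -54.4, 219.0]
ee_rot: [-180.0, 0.1, 169.0]
force: [0.8, -0.7, -0.2]
gripper_width: 39.7
gripper_force: 0.0
```

>>> step_arm(
  plan=[0.15, -3.56, 0.23, 0.0, 0.0, 0.009, 0.11, -3.56, 0.23, 0.0, 0.0, 0.008, 0.09, -3.56, 0.23, 0.0, 0.0, 0.009, 0.06, -3.55, 0.23, 0.0, 0.0, 0.009, 0.02, -3.56, 0.23, 0.0, 0.0, 0.008],
)

```text
time_s: 13.3
ee_pos: [504.3, -227.8, 207.5]
ee_rot: [-180.0, 0.1, 166.5]
force: [1.3, -0.1, 0.0]
gripper_width: 6.3
gripper_force: 0.0
```

>>> step_arm(
  plan=[0.0, -3.56, 0.24, 0.0, 0.0, 0.009, -0.04, -3.56, 0.23, 0.0, 0.0, 0.008, -0.06, -3.56, 0.23, 0.0, 0.001, 0.009, 0, 0, 0, 0, 0, 0, 0, 0, 0, 0, 0, 0],
)

```text
time_s: 13.72
ee_pos: [479.4, -331.6, 200.0]
ee_rot: [180.0, -0.0, 164.8]
force: [0.1, 1.2, -0.3]
gripper_width: 0.3
gripper_force: 0.0
```

>>> step_arm(
  plan=[0, 0, 0, 0, 0, 0, 0, 0, 0, 0, 0, 0, 0, 0, 0, 0, 0, 0],
)

```text
time_s: 13.97
ee_pos: [480.4, -328.8, 200.0]
ee_rot: [180.0, -0.0, 165.1]
force: [-0.4, -0.1, 0.1]
gripper_width: 0.3
gripper_force: 0.0
```

Run:
```python
from h import *
s=sensors.state();print(s['ee_pos'],s['ee_rot'],s['force'],s['gripper_width'],s['time_s'])
w=grab('wrist');t=grab('top');sc=grab('scene')
for q,p in zip('wts',(w,t,sc)):
  print(q,[(np.round(x['location'],1).tolist(),round(x['score'],2),onz(p,x['location'],45).round(1).tolist()) for x in viewer.pinpoint('record_key_top',p)[:2]])
L=[ (p,viewer.pinpoint('record_key_top',p)) for p in (w,t,sc)]
for n,z in [('gauge_sole',20),('gauge_grip',130),('block_land',44)]:
  for q,p in zip('ts',(t,sc)): print(n,q,[(round(x['score'],2),onz(p,x['location'],z).round(1).tolist()) for x in viewer.pinpoint(n,p)[:2]])
a=cv2.resize(sc['img'][120:270,260:360],(400,600),interpolation=cv2.INTER_CUBIC)
b=cv2.resize(w['img'],(400,300)); c=np.zeros((600,800,3),np.uint8);c[:,:400]=a;c[:300,400:]=b;cv2.imwrite('pics/c6.png',c[:,:,::-1])
```

```text
[ 480.37483431 -328.79910357  200.04425491] [ 1.79999853e+02 -6.81952313e-03  1.65099710e+02] [-0.39688465 -0.11997763  0.09158748] 0.29739566060876654 13.9667
w [([260.7, 198.4], 0.67, [502.0, -331.7, 45.0])]
t []
s [([100.7, 227.1], 0.55, [486.3, -347.0, 45.0])]
gauge_sole t [(0.56, [598.0, 121.3, 20.0])]
gauge_sole s [(0.92, [583.9, 124.5, 20.0])]
gauge_grip t [(0.59, [582.0, 114.7, 130.0])]
gauge_grip s [(0.79, [587.0, 123.5, 130.0])]
block_land t [(0.67, [585.0, 121.7, 44.0]), (0.33, [590.2, 114.3, 44.0])]
block_land s [(0.74, [577.3, -6.7, 44.0]), (0.73, [585.4, 125.0, 44.0])]
```

View pics/c6.png

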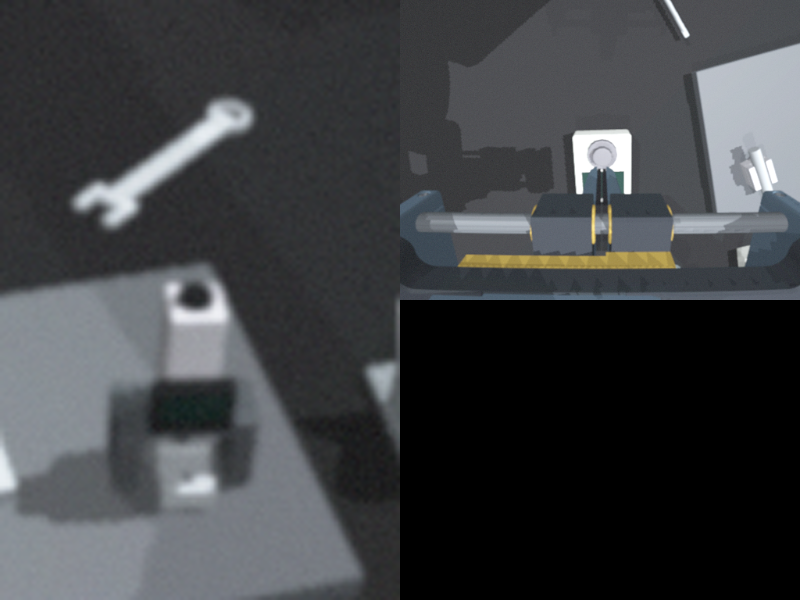

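The scene crop shows the gauge upright over the block. The wrist view shows the key at about (257–260,198) px.

Run:
```python
from h import *
w=grab('wrist','w7.png');sc=grab('scene');t=grab('top')
print(cur()[0],w['position'])
rw,rs,rt=ray(w,(260.7,198.4)),ray(sc,(100.7,227.1)),ray(t,(393.5,203.2))
print(tri([rw,rs]),tri([rw,rt]),tri([rw,rs,rt]),tri([rs,rt]))
for z in (45,50,55): print(onz(w,(258,198.4),z))
a=cv2.resize(w['img'][150:260,200:320],(600,550),interpolation=cv2.INTER_CUBIC)
cv2.imwrite('pics/w7c.png',a[:,:,::-1])
```

```text
[ 479.9059785  -330.03457234  199.57223925] [ 399.25184454 -308.67912812  355.24654107]
[ 498.61914659 -337.12019936   57.13160003] [ 488.55710667 -329.93928482   83.85504952] [ 494.70279835 -338.36048339   56.28102073] [ 489.79492863 -344.56226239   47.90504947]
[ 500.48040369 -335.81257755   45.        ]
[ 498.84898245 -335.37528904   50.        ]
[ 497.21756121 -334.93800053   55.        ]
```

View pics/w7c.png

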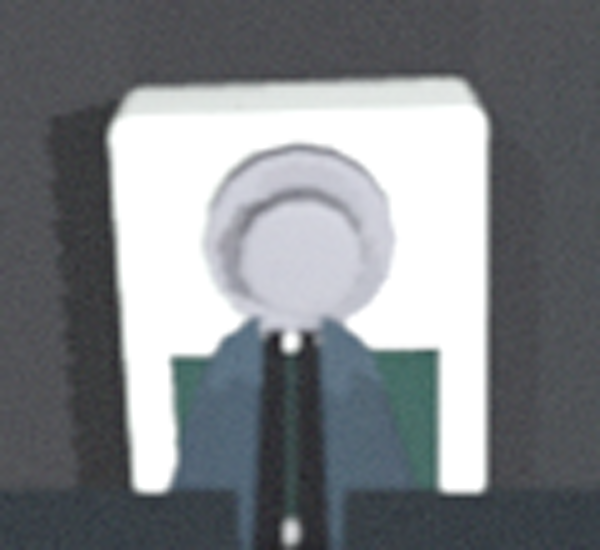

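The crop shows the key's top disc centred at crop (302,253), i.e. px (260,200), with a collar around it. I go lower above it and check.

Run:
```python
from h import *
st=plan([498,-335,105],tool(-15,0),5)
```

```text
max [3.8e-01 1.0e-02 1.9e+00 0.0e+00 1.0e-03 0.0e+00] norm 1.9356910910576615 0.001
[-0.38, 0.0, 1.89, 0.0, 0.0, 0.0, -0.37, 0.0, 1.89, 0.0, 0.0, 0.0, -0.38, -0.01, 1.89, 0.0, 0.0, 0.0, -0.38, 0.0, 1.89, 0.0, 0.0, 0.0, -0.37, 0.0, 1.9, 0.0, -0.001, 0.0]
```

>>> step_arm(
  plan=[-0.38, 0.0, 1.89, 0.0, 0.0, 0.0, -0.37, 0.0, 1.89, 0.0, 0.0, 0.0, -0.38, -0.01, 1.89, 0.0, 0.0, 0.0, -0.38, 0.0, 1.89, 0.0, 0.0, 0.0, -0.37, 0.0, 1.9, 0.0, -0.001, 0.0],
)

```text
time_s: 15.28
ee_pos: [498.2, -335.1, 104.2]
ee_rot: [-180.0, 0.1, 165.0]
force: [0.6, 0.6, 0.1]
gripper_width: 0.4
gripper_force: 0.0
```

>>> step_arm(
  plan=[0, 0, 0, 0, 0, 0, 0, 0, 0, 0, 0, 0, 0, 0, 0, 0, 0, 0],
)

```text
time_s: 15.53
ee_pos: [498.4, -335.3, 106.0]
ee_rot: [-180.0, 0.1, 165.0]
force: [-0.3, 0.2, -0.2]
gripper_width: 0.6
gripper_force: 0.0
```

Run:
```python
from h import *
w=grab('wrist');sc=grab('scene');t=grab('top')
P,Q=cur();print(P)
for q,p in zip('wst',(w,sc,t)):
  print(q,[(np.round(x['location'],1).tolist(),round(x['score'],2),onz(p,x['location'],50).round(1).tolist()) for x in viewer.pinpoint('record_key_top',p)[:1]], 'tip',proj(p,P+14*Q[:,2]).round(1),'key',proj(p,[498,-335,50]).round(1))
b=cv2.resize(w['img'][130:280,180:340],(427,400),interpolation=cv2.INTER_CUBIC)
a=cv2.resize(sc['img'][150:270,50:170],(370,400),interpolation=cv2.INTER_CUBIC)
cv2.imwrite('pics/c8.png',np.hstack([b,a])[:,:,::-1])
```

```text
[ 498.52779627 -335.42610206  106.50144697]
w [] tip [258.2 237.8] key [258.6 212.3]
s [([104.8, 227.6], 0.48, [495.2, -335.3, 50.0])] tip [ 99.5 215.7] key [104.8 228.5]
t [([391.8, 202.0], 0.47, [492.8, -338.3, 50.0])] tip [396.9 198.9] key [390.4 200. ]
```

View pics/c8.png

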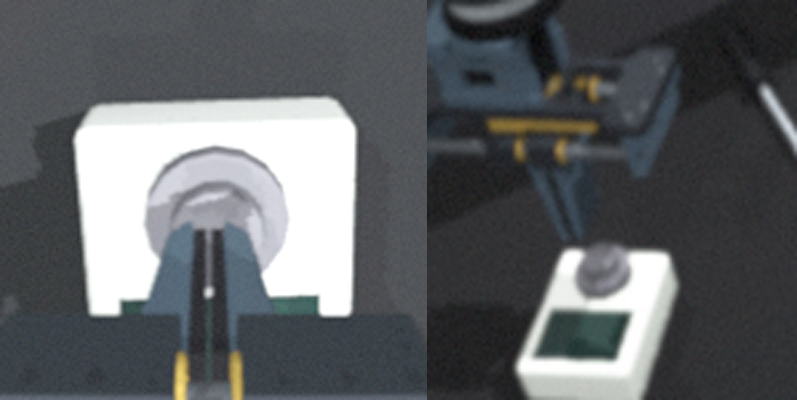

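The wrist crop shows the key disc directly under the fingertips (disc near edge at row≈198, as predicted). Pressing.

>>> step_arm(
  plan=[0, 0.1, 0.8, 0, 0, 0, 0, 0, 0.8, 0, 0, 0, 0, 0, 0.8, 0, 0, 0, 0, 0, 0.4, 0, 0, 0, 0, 0, 0.2, 0, 0, 0],
)

```text
time_s: 16.25
ee_pos: [497.6, -333.5, 73.4]
ee_rot: [180.0, -0.1, 165.0]
force: [-0.2, 0.1, 1.2]
gripper_width: 0.4
gripper_force: 0.0
```

>>> step_arm(
  plan=[0, 0, 0.2, 0, 0, 0, 0, 0, 0.2, 0, 0, 0, 0, 0, 0.2, 0, 0, 0, 0, 0, 0, 0, 0, 0],
)

```text
time_s: 16.58
ee_pos: [498.1, -333.9, 69.1]
ee_rot: [180.0, 0.0, 165.0]
force: [-0.7, 1.3, 3.1]
gripper_width: 0.1
gripper_force: 1.6
```

>>> step_arm(
  plan=[0, 0, 0.15, 0, 0, 0, 0, 0, 0.15, 0, 0, 0, 0, 0, 0, 0, 0, 0],
)

```text
time_s: 16.83
ee_pos: [498.2, -334.0, 66.4]
ee_rot: [-180.0, 0.0, 165.0]
force: [-1.2, 1.8, 4.3]
gripper_width: 0.3
gripper_force: 2.4
```

>>> step_arm(
  plan=[0, 0, 0.1, 0, 0, 0, 0, 0, 0.1, 0, 0, 0, 0, 0, 0, 0, 0, 0],
)

```text
time_s: 17.08
ee_pos: [498.2, -334.0, 66.1]
ee_rot: [-180.0, 0.1, 165.0]
force: [-5.2, 3.2, 14.2]
gripper_width: 0.6
gripper_force: 7.4
```

>>> step_arm(
  plan=[0, 0, 0, 0, 0, 0, 0, 0, 0, 0, 0, 0, 0, 0, -0.3, 0, 0, 0, 0, 0, -0.5, 0, 0, 0, 0, 0, -1.5, 0, 0, 0],
)

```text
time_s: 17.5
ee_pos: [497.5, -333.4, 85.5]
ee_rot: [179.9, -0.1, 165.0]
force: [-0.5, 0.2, 0.7]
gripper_width: 0.4
gripper_force: 0.0
```

>>> step_arm(
  plan=[0, 0, -2, 0, 0, 0, 0, 0, -2.5, 0, 0, 0, 0, 0, -2.5, 0, 0, 0, 0, 0, -2, 0, 0, 0, 0, 0, 0, 0, 0, 0],
)

```text
time_s: 17.92
ee_pos: [500.8, -335.7, 181.5]
ee_rot: [-179.8, 0.6, 165.0]
force: [0.4, 0.7, -0.2]
gripper_width: 0.4
gripper_force: 0.0
```

>>> step_arm(
  plan=[0, 0, 0, 0, 0, 0, 0, 0, 0, 0, 0, 0, 0, 0, 0, 0, 0, 0, 0, 0, 0, 0, 0, 0],
)

```text
time_s: 18.25
ee_pos: [497.7, -333.6, 175.4]
ee_rot: [180.0, -0.1, 165.0]
force: [-0.6, 0.5, -0.7]
gripper_width: 0.5
gripper_force: 0.0
```

Run:
```python
from h import *
s=sensors.state();print(s['ee_pos'],s['force'],s['time_s'],np.abs(s['qvel']).max())
sc=grab('scene')
for n,z in [('gauge_sole',20),('gauge_grip',130),('strip_center',26),('rod_center',42)]:
  print(n,[(round(x['score'],2),onz(sc,x['location'],z).round(1).tolist()) for x in viewer.pinpoint(n,sc)[:1]])
```

```text
[ 497.67780548 -333.57525437  175.4054191 ] [-0.58417224  0.51883043 -0.74027776] 18.25 0.3883748656658972
gauge_sole [(0.77, [585.7, 120.8, 20.0])]
gauge_grip [(0.94, [588.6, 121.9, 130.0])]
strip_center [(0.65, [552.1, 7.3, 26.0])]
rod_center [(0.8, [601.5, -108.7, 42.0])]
```

```bash
python3 -c "
from workcell import env
print(env.job_done())"
```

```text
the job is handed in; nothing more can be done
None
```

The job is handed in: the gauge stands upright over the block with its foot on the raised land, and I let go of it before pressing the reader key fully down. The arm is clear of everything; `env.job_done()` gave no verdict.

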